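Set the mitre jig to 45 degrees and hold the batten down for the saw

TASK

Get the batten ready for a mitre cut: first swing the jig's index arm to the 45-degree mark on the side away from the spring hold-down. Then press the hold-down's knob until its foot clamps the batten with the foot's spring about half squeezed (8 mm; the knob some 26 mm down), never squeezing it solid, and finish while still holding it there, for someone else to saw. Leave the batten lying where it is and the other things on the bench alone.

Things in the scene. Friction and masses are not known exactly. Their poses are not given: they have to be found in the camera images.
- jig: mitre jig fixed to the bench: grey laminate table 104 (x) x 360 mm (y), top 45 mm above the bench, wooden fence along its far side (top at 85 mm); in front a flat aluminium quadrant, black ticks every 15 degrees, the two at 45 long and broad. Origin on the bench at the index arm's pivot; x square to the fence, away from the robot, y along the fence, z up. Turned by up to 0.25 rad
- index_arm (a joint): angle (rad) of the steel index arm about the vertical through the jig's origin; 0 = pointing along the jig's -x, square to the fence; positive swings its handle towards the jig's -y, negative towards +y; 45 degrees = 0.785, stops at 0.87 either way. Friction 0.25 N m: stays where left. A steel saw guide 24 mm wide stands on it 105 mm from the pivot, top 95 mm above the bench
- handle_mid (a point): grip point on the index arm's handle, an upright round dark wooden post of diameter 22 mm, 165 mm from the pivot; the post runs from 24 to 115 mm above the bench; this point is on its axis, 90 mm above the bench
- press: spring hold-down: a grey column behind the fence (74 mm behind the origin, top at 140 mm) with a bracket forward over the batten. Origin on the bench under the plunger, over the batten's middle line, 100 to 130 mm to the jig's +y or -y side of the pivot; axes as the jig. (The plain wooden block behind the fence on the other side, 90 mm high, is not used)
- knob_top (a point): centre of the flat top of the hold-down's wooden knob (diameter 44 mm, 20 mm thick), 205 mm above the bench when up; it moves straight down as it is pressed
- plunger (a joint): how far the knob is pressed down (m): 0 = up, stop at 0.040. Its spring brings it back up: 3 N at 0, plus 120 N/m. The foot meets the batten at 0.018
- foot (a joint): how far the rubber foot's own spring is squeezed (m): 0 until the foot rests on the batten, then it grows as far as the knob goes on down; 0.016 = squeezed solid. 2 N at first, plus 400 N/m. Half squeezed, 0.008, is reached with the knob 0.026 down, pressed with about 11 N
- batten_mid (a point): centre of the pale wooden batten, 40 x 340 x 20 mm high, loose on the jig's table along the jig's y, its top 65 mm above the bench, about 2 mm in front of the fence
- batten: the same batten; origin at the centre of its underside, x across it, y along it
- try_square: bystander: try square lying flat, black stock 120 x 30 x 18 mm with a 200 x 40 mm blade; origin under the middle of the stock, x along the blade; far left of the bench
- mallet: bystander: wooden mallet on its side, head 130 x 75 x 60 mm, 300 mm long overall; origin on the bench under the handle, x from the handle to the head; left of the bench
- offcut: bystander: pale wooden offcut, 50 x 70 x 35 mm high, on the bench just off the jig's left (+y) end; origin at the centre of its underside
- pull_saw: bystander: pull saw lying flat, 490 mm long, dark handle 240 mm long and thin blade 70 mm wide; origin on the bench near where they meet, x towards the blade; right of the bench
- glue: bystander: white glue bottle standing upright, diameter 56 mm, 150 mm high; origin at the centre of its underside
- clamp: bystander: bar clamp lying flat, about 350 x 110 x 24 mm; origin under the middle of its bar, x along the bar; near left of the bench
- gauge_block: bystander: dark wooden block, 30 x 60 x 30 mm high, on the bench just off the jig's right (-y) end; origin at the centre of its underside
Not all that is in view belongs to the job. Leave any green look-alike of the press alone.

How it is judged:
By the outcome, as a careful person would: the job done as asked, in the order asked, and still so for the second after the job is handed in, while the arm keeps its last pose, push and grip.
It also fails if it takes over 51 s, if anything falls off the work surface, if the arm or the gripper's body presses on something with over 40 N, if the wrist force passes 120 N, or if a joint passes its speed limit or range.

ROBOT

A 6-joint arm with a two-finger parallel gripper is mounted at the origin on the work surface. World frame = base frame: x ahead of the robot, y to its left, z up, the work surface at z = 0. Lengths are in m, angles in rad, forces in N, time in s.
With the tool pointing down it reaches from about 0.4 to 0.825 m from the base axis. Payload 7 kg.
Tool frame: the origin (TCP) lies on the front face of the gripper's body, between the roots of the fingers; the fingertips stand 66 mm ahead of it and the grasp point (between the pads) lies 47 mm ahead of it; z points along the fingers, y is the line along which they close (so a half turn about z gives the same grasp; the last joint's range is limited). The gripper opens to 88 mm and grips with 3 to 60 N. Pads are 19 mm wide; open, the fingers measure 130 mm over their backs; the gripper's body (78 mm by 193 mm) begins 47 mm behind the grasp point.
Start: joints at [-0.906, 0.359, 0.012, 0, -1.224, -0.288], TCP at [0.248, -0.628, 0.292] pointing down, gripper open.
Joint ranges: [-3.07, 3.07], [-1.43, 2.12], [-1.02, 1.25], [-3.03, 1.67], [-3.05, -0], [-3.03, 3.03]. Speed limits (rad/s): [2.39, 2.39, 3.01, 3.14, 3.14, 3.14].

INTERFACE

Orientations are given as [roll, pitch, yaw] about the fixed x, y, z axes, in that order (R = Rz(yaw) Ry(pitch) Rx(roll)).
In Python, from station import arm gives the robot as it stands. The module is installed in compiled form; this text tells all that it offers.
- The arm moves only by the tool move_arm, never from a script. Its argument "increments" is a list of rows, each an object of numbers: "jaw": the gripper command: -1 is shut, 1 is fully open, values between are in proportion; "dx", "dy", "dz": the shift along the tool's x, y, z in m; "twist": the turn about the tool's z in rad. A call has 1 to 12 rows; each row shifts and turns the commanded pose from where the row before left it, along the tool's axes as they then stand; what a row does not reach is not made up. A row lasts 1/12 s, in which the tool goes at most 41.7 mm and 7.16 degrees, less where a joint would pass 70% of its speed; a pose out of reach is approached as far as the arm can. A call is refused whole if a number of a shift passes 0.0417 or a number of a turn 0.125, either way. A call with a gripper value outside its range is refused whole. The fingers move at their own pace and stop on an object; "force" is the grip in N (left out, the last holds). Time passes only in rows, so rows that do not move let the fingers close. It gives the time, the measured TCP pose, the force, the opening and the grip force at its end, in the units of the state.
- arm.get_state(): the state, without advancing time (a new reading comes with each control period).
- arm.grab_frame(name): name is "scene" or "top" or "wrist"; returns the picture (420x560x3 uint8, blue, green, red); there is no depth.
- arm.camera_info(name): a dict with "K" (3x3 intrinsics, pixels), "extrinsics" (4x4, takes a point from camera to world coordinates). Camera axes: x right, y down, z forward; pixel columns grow to the right and rows downward; lengths in m; the calibration is good to about 2 mm. A picture is of the moment at which its call begins: read the wrist's pose just before it. camera_info takes no time and is no camera call; for the wrist camera it gives the pose at the moment of the call.
- arm.job_done(): hands the job in; it is judged then, once.
Trained networks look in the newest picture that a camera, given by its name, has taken for a name from the list of things; names that differ only in an ending like _2 or _b are one class to them, and where a whole thing is asked for, a point or a joint stands for the part that bears it (a point fixed in the world has none). Each returns a list of dicts, best first, with "score" (0 to 1); they miss things now and then, are a little off and sometimes report something else, mostly with a low value. They report only what shows in the picture. A call takes as long as a camera call. They do not tell look-alikes from the thing itself.
- arm.find_in(camera, name): "position" ([x, y, z] in m, in world coordinates, good to about 4 mm: the middle of the surface that is visible of it).
- arm.silhouettes(camera, name): "pixels" (420x560 bool, what is visible of it).
- arm.pinpoint(camera, name): "position" ([x, y, z] in m, in world coordinates, good to about 4 mm: a listed point, or the origin of a listed thing).
The state is a dict: "t": time; "q": joint angles; "qd": joint speeds; "joint_efforts": joint torques, N m; "eef_pos": TCP position; "ee_rot": TCP orientation; "force": force on the tool from outside, world axes, zero at the start; "moment": the same for the moment, N m; "width": finger opening in m; "gripper_force": force on a finger pad.
Only numpy, scipy, OpenCV 4.12 (cv2) and the standard library are available. Lean on these libraries where they do the work, as an engineer would, in place of code of your own. Each camera call takes 0.05 s, during which the arm holds its last target. There are 200 camera calls.

## Working session

There is one attempt and no reset: what is moved stays moved. The work goes in short steps, Python scripts to look and compute and a tool call to move; the robot and the scene stay as the last step left them, time stands still between calls to the robot, and variables do not carry over. Pictures are saved under pics/ and viewed, at most 10 in all, crops included, and the job is handed in when it is done.

Besides the shell and the picture viewer there is one more tool, called after "Request:" in YAML: its name, and indented under it one key for each argument. move_arm: Moves the arm, as the interface text tells. Its arguments: {"type":"object","properties":{"increments":{"type":"array"},"force":{"type":"number"}},"required":["increments"]}

```bash
mkdir -p pics; python3 - <<'E'
from station import arm
import cv2,numpy as np
s=arm.get_state(); print(s['t'],s['eef_pos'],s['ee_rot'],s['width'],s['force'])
for c in ['scene','top']:
    cv2.imwrite(f'pics/{c}0.png',arm.grab_frame(c))
    for n in ['jig','handle_mid','knob_top','press','batten_mid','batten']:
        for d in arm.pinpoint(c,n)[:3]: print(c,n,round(d['score'],2),np.round(d['position'],4))
E
```

```text
0.0 [ 0.24822355 -0.62730296  0.29123894] [ 3.13997722e+00 -1.12460534e-04 -2.76488802e+00] 0.08756942790695603 [-1.05922411  0.00337523 -0.26097258]
scene jig 0.82 [ 0.6239 -0.0475 -0.0018]
scene handle_mid 0.6 [ 0.4629 -0.0441  0.091 ]
scene knob_top 0.7 [0.3235 0.1973 0.2028]
scene knob_top 0.62 [ 0.604  -0.1558  0.2032]
scene press 0.85 [ 0.319   0.1927 -0.0008]
scene press 0.7 [ 0.6024 -0.155   0.0022]
scene batten_mid 0.61 [ 0.634  -0.0411  0.0533]
scene batten 0.64 [ 0.6303 -0.0429  0.0413]
top jig 0.8 [ 0.629  -0.0534  0.0034]
top jig 0.16 [ 0.6055 -0.154  -0.0008]
top handle_mid 0.7 [ 0.464  -0.0464  0.0898]
top knob_top 0.64 [0.3185 0.1975 0.2061]
top knob_top 0.57 [ 0.6018 -0.1559  0.2117]
top press 0.77 [ 0.3186  0.1957 -0.0019]
top press 0.76 [ 0.6067 -0.1519 -0.0023]
top press 0.68 [0.682  0.4205 0.001 ]
top batten_mid 0.67 [ 0.6291 -0.0518  0.0017]
top batten_mid 0.59 [ 0.6309 -0.046   0.0532]
top batten_mid 0.42 [ 0.3625 -0.4749  0.0008]
top batten 0.81 [ 0.6322 -0.0456  0.046 ]
```

View pics/scene0.png

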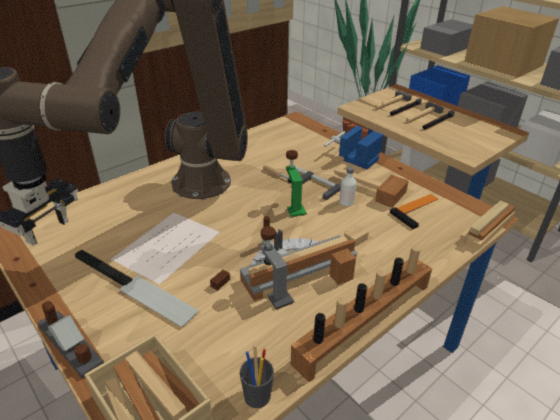

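View pics/top0.png

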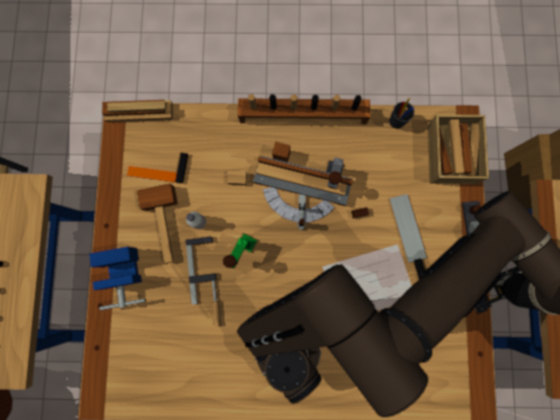

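The grey press at pixel (276,275) in the scene view stands behind the fence on the jig's −y side. The green one at (296,190) is the look-alike. The index arm at (303,210) in the top view points almost straight at the robot. It has to go to the +y 45° mark, the left side in the top view. Next I measure the jig's yaw.

```bash
cat > h.py <<'E'
from station import arm
import cv2,numpy as np
def toplane(cam,uv,z,info=None):
    i=info or arm.camera_info(cam); K=np.array(i['K']);T=np.array(i['extrinsics'])
    uv=np.atleast_2d(uv); r=np.c_[uv,np.ones(len(uv))]@np.linalg.inv(K).T@T[:3,:3].T
    return T[:3,3]+r*((z-T[2,3])/r[:,2])[:,None]
E
python3 - <<'E'
from h import *
f=arm.grab_frame('top')
for n,z in [('batten',.065),('jig',.045)]:
    d=arm.silhouettes('top',n)
    if not d: print(n,'none');continue
    m=d[0]['pixels']; v,u=np.nonzero(m)
    P=toplane('top',np.c_[u,v],z)[:,:2].astype(np.float32)
    (c,wh,a)=cv2.minAreaRect(P); b=cv2.boxPoints((c,wh,a))
    e=max([b[1]-b[0],b[2]-b[1]],key=np.linalg.norm); e*=np.sign(e[1])
    p=P-P.mean(0); w=np.linalg.svd(p,full_matrices=False)[2][0]; w*=np.sign(w[1])
    print(n,d[0]['score'],m.sum(),c,wh,'yaw rect',np.arctan2(-e[0],e[1]),'pca',np.arctan2(-w[0],w[1]))
cv2.imwrite('pics/top1.png',cv2.resize(f[130:240,220:380],None,fx=5,fy=5,interpolation=cv2.INTER_CUBIC))
E
```

```text
batten 0.78 915 (0.6260867714881897, -0.047120168805122375) (0.3353642225265503, 0.04328896477818489) yaw rect -0.23855391 pca -0.24951236
jig 0.72 249 (0.46797260642051697, 0.3387719690799713) (0.056139908730983734, 0.07175420224666595) yaw rect 0.012001095 pca -0.39281678
```

View pics/top1.png

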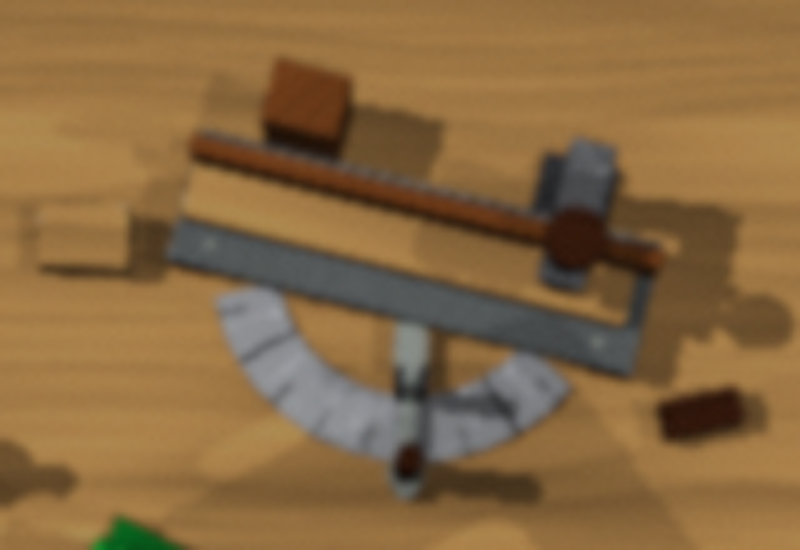

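The crop shows the +y-side long 45° tick at about crop (265,345), and the press's knob at (578,238). Now I move the gripper above the handle.

Request:
move_arm:
  increments:
    - {"jaw":1,"dx":-0.0173,"dy":0.0193}
    - {"dx":-0.0173,"dy":0.0193}
    - {"dx":-0.0173,"dy":0.0193}
    - {"dx":-0.0173,"dy":0.0193}
    - {"dx":-0.0173,"dy":0.0193}
    - {"dx":-0.0173,"dy":0.0193}
    - {"dx":-0.0173,"dy":0.0193}
    - {"dx":-0.0173,"dy":0.0193}
    - {"dx":-0.0173,"dy":0.0193}
    - {"dx":-0.0173,"dy":0.0193}
    - {"dx":-0.0173,"dy":0.0193}
    - {"dx":-0.0173,"dy":0.0193}

```text
$.increments[0]: bad value
```

Request:
move_arm:
  increments:
    - {"dx":-0.0173,"dy":0.0193}
    - {"dx":-0.0173,"dy":0.0193}
    - {"dx":-0.0173,"dy":0.0193}
    - {"dx":-0.0173,"dy":0.0193}
    - {"dx":-0.0173,"dy":0.0193}
    - {"dx":-0.0173,"dy":0.0193}
    - {"dx":-0.0173,"dy":0.0193}
    - {"dx":-0.0173,"dy":0.0193}
    - {"twist":0.1}
    - {"twist":0.1}
    - {"twist":0.1}
    - {"twist":0.1}

```text
$.increments[0]: bad value
```

```bash
python3 - <<'E'
from h import *
s=arm.get_state(); print(s['t'],s['eef_pos'],s['ee_rot'],s['q'],s['force'])
f=arm.grab_frame('wrist');cv2.imwrite('pics/w0.png',f)
i=arm.camera_info('wrist');print(np.round(i['extrinsics'],3).tolist(),np.round(i['K'],1).tolist())
for c in ['wrist','top']:
  if c=='top': arm.grab_frame(c)
  for n in ['jig','handle_mid','knob_top','press','batten']:
    for d in arm.pinpoint(c,n)[:2]: print(c,n,round(d['score'],2),np.round(d['position'],4))
E
```

```text
0.85 [ 0.24832257 -0.62762306  0.29217404] [-3.14158953e+00  2.33069687e-05 -2.76481778e+00] [-9.05916934e-01  3.58564360e-01  1.18858921e-02 -2.28167941e-05
 -1.22410824e+00 -2.88096768e-01] [ 0.19860153  0.34260534 -0.14412209]
[[-0.369, 0.901, 0.228, 0.188], [0.929, 0.358, 0.091, -0.652], [0.001, 0.246, -0.969, 0.384], [0.0, 0.0, 0.0, 1.0]] [[360.2, 0.0, 278.1], [0.0, 360.2, 208.7], [0.0, 0.0, 1.0]]
top jig 0.77 [ 0.6274 -0.0547  0.0008]
top handle_mid 0.7 [ 0.4628 -0.0468  0.0901]
top handle_mid 0.42 [ 0.6058 -0.1526 -0.0019]
top knob_top 0.72 [0.3181 0.1975 0.2038]
top knob_top 0.57 [ 0.6028 -0.1552  0.2093]
top press 0.7 [0.3194 0.1955 0.0014]
top press 0.57 [ 0.5145 -0.2649 -0.0015]
top batten 0.74 [ 0.6299 -0.0431  0.0449]
```

View pics/w0.png

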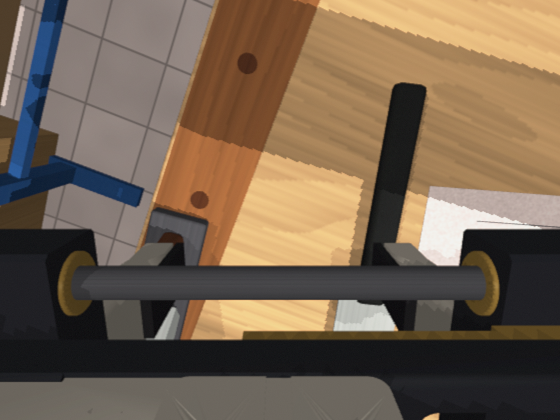

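Both moves were refused, so each row probably has to carry every field. The picture shows only the bench corner and the pull saw. The image's upper side looks along tool +x, so I'll turn the tool to yaw ≈ 0 to make the wrist camera see the jig.

Request:
move_arm:
  increments:
    - {"jaw":1,"dx":0,"dy":0,"dz":0,"twist":-0.12}
    - {"jaw":1,"dx":0,"dy":0,"dz":0,"twist":-0.12}
    - {"jaw":1,"dx":0,"dy":0,"dz":0,"twist":-0.12}
    - {"jaw":1,"dx":0,"dy":0,"dz":0,"twist":-0.12}
    - {"jaw":1,"dx":0,"dy":0,"dz":0,"twist":-0.12}
    - {"jaw":1,"dx":0,"dy":0,"dz":0,"twist":-0.12}
    - {"jaw":1,"dx":0,"dy":0,"dz":0,"twist":-0.12}
    - {"jaw":1,"dx":0,"dy":0,"dz":0,"twist":-0.12}
    - {"jaw":1,"dx":0,"dy":0,"dz":0,"twist":-0.12}
    - {"jaw":1,"dx":0,"dy":0,"dz":0,"twist":-0.12}
    - {"jaw":1,"dx":0,"dy":0,"dz":0,"twist":-0.12}
    - {"jaw":1,"dx":0,"dy":0,"dz":0,"twist":-0.12}

```text
t: 2.45
eef_pos: [0.2483, -0.6277, 0.2921]
ee_rot: [3.142, 0.0, -1.319]
force: [0.0, 0.3, 0.7]
width: 0.0873
gripper_force: 0.0
```

Request:
move_arm:
  increments:
    - {"jaw":1,"dx":0,"dy":0,"dz":0,"twist":-0.12}
    - {"jaw":1,"dx":0,"dy":0,"dz":0,"twist":-0.12}
    - {"jaw":1,"dx":0,"dy":0,"dz":0,"twist":-0.12}
    - {"jaw":1,"dx":0,"dy":0,"dz":0,"twist":-0.12}
    - {"jaw":1,"dx":0,"dy":0,"dz":0,"twist":-0.12}
    - {"jaw":1,"dx":0,"dy":0,"dz":0,"twist":-0.12}
    - {"jaw":1,"dx":0,"dy":0,"dz":0,"twist":-0.12}
    - {"jaw":1,"dx":0,"dy":0,"dz":0,"twist":-0.12}
    - {"jaw":1,"dx":0,"dy":0,"dz":0,"twist":-0.12}
    - {"jaw":1,"dx":0,"dy":0,"dz":0,"twist":-0.12}
    - {"jaw":1,"dx":0,"dy":0,"dz":0,"twist":-0.12}

```text
t: 3.37
eef_pos: [0.2484, -0.6276, 0.2922]
ee_rot: [3.142, -0.0, 0.001]
force: [0.4, 1.4, -0.4]
width: 0.0879
gripper_force: 0.0
```

Request:
move_arm:
  increments:
    - {"jaw":1,"dx":0.012,"dy":-0.0323,"dz":0,"twist":0}
    - {"jaw":1,"dx":0.012,"dy":-0.0323,"dz":0,"twist":0}
    - {"jaw":1,"dx":0.012,"dy":-0.0323,"dz":0,"twist":0}
    - {"jaw":1,"dx":0.012,"dy":-0.0323,"dz":0,"twist":0}
    - {"jaw":1,"dx":0.012,"dy":-0.0323,"dz":0,"twist":0}
    - {"jaw":1,"dx":0.012,"dy":-0.0323,"dz":0,"twist":0}
    - {"jaw":1,"dx":0.012,"dy":-0.0323,"dz":0,"twist":0}
    - {"jaw":1,"dx":0.012,"dy":-0.0323,"dz":0,"twist":0}
    - {"jaw":1,"dx":0.012,"dy":-0.0323,"dz":0,"twist":0}

```text
t: 4.12
eef_pos: [0.3579, -0.3359, 0.2924]
ee_rot: [3.141, -0.001, -0.005]
force: [1.3, -0.2, -0.4]
width: 0.0876
gripper_force: 0.0
```

Request:
move_arm:
  increments:
    - {"jaw":1,"dx":0.012,"dy":-0.0323,"dz":0,"twist":0}
    - {"jaw":1,"dx":0.012,"dy":-0.0323,"dz":0,"twist":0}
    - {"jaw":1,"dx":0.012,"dy":-0.0323,"dz":0,"twist":0}
    - {"jaw":1,"dx":0.012,"dy":-0.0323,"dz":0,"twist":0}
    - {"jaw":1,"dx":0.012,"dy":-0.0323,"dz":0,"twist":0}
    - {"jaw":1,"dx":0.012,"dy":-0.0323,"dz":0,"twist":0}
    - {"jaw":1,"dx":0.012,"dy":-0.0323,"dz":0,"twist":0}
    - {"jaw":1,"dx":0.012,"dy":-0.0323,"dz":0,"twist":0}
    - {"jaw":1,"dx":0.012,"dy":-0.0323,"dz":0,"twist":0}
    - {"jaw":1,"dx":0,"dy":0,"dz":0,"twist":0}
    - {"jaw":1,"dx":0,"dy":0,"dz":0,"twist":0}

```text
t: 5.03
eef_pos: [0.4676, -0.0457, 0.2922]
ee_rot: [-3.142, -0.0, -0.002]
force: [-0.1, -1.6, -0.4]
width: 0.088
gripper_force: 0.0
```

```bash
python3 - <<'E'
from h import *
s=arm.get_state(); print(s['t'],s['eef_pos'],s['ee_rot'],s['q'])
f=arm.grab_frame('wrist');cv2.imwrite('pics/w1.png',f); i=arm.camera_info('wrist')
np.savez('w1.npz',K=i['K'],extrinsics=i['extrinsics'])
for n in ['jig','handle_mid','knob_top','press','batten','batten_mid']:
    for d in arm.pinpoint('wrist',n)[:2]: print(n,round(d['score'],2),np.round(d['position'],4))
E
```

```text
5.0333 [ 0.46759786 -0.04568456  0.29218896] [-3.14156997e+00 -6.61143152e-05 -1.54176277e-03] [ 3.23131053e-01  1.43020021e-02 -4.21512970e-01 -4.50272907e-07
 -1.13491146e+00  1.24612370e+00]
jig 0.82 [ 6.284e-01 -5.510e-02 -5.000e-04]
jig 0.65 [ 0.6324 -0.0429  0.0459]
handle_mid 0.84 [ 0.4664 -0.0457  0.0881]
batten 0.77 [ 0.6292 -0.0441  0.0429]
```

View pics/w1.png

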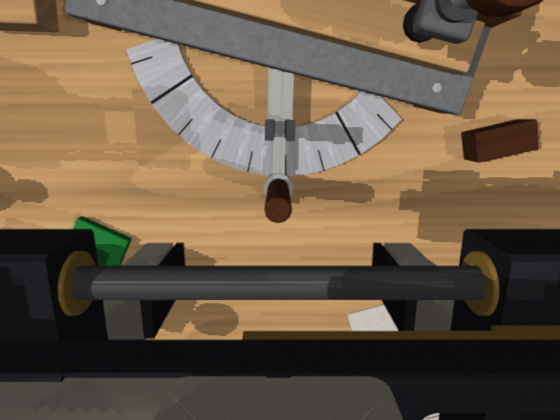

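The wrist picture shows the quadrant clearly. The left 45° tick runs (152,102)–(193,76), the right one (337,112)–(360,153), and the handle's top is at (278,208). Tick directions don't depend on the plane height, so they give the yaw directly.

```bash
python3 - <<'E'
from h import *
i=np.load('w1.npz')
T={45:[(152,102),(193,76)],-45:[(360,153),(337,112)],60:[(131,62),(152,57)],30:[(178,133),(192,119)],15:[(211,157),(221,138)],0:[(249,171),(253,152)],-15:[(322,168),(319,150)]}
L=[]
for z in (.0,.01,.02):
  A=[];b=[]
  for k,l in T.items():
    P=toplane('',l,z,i)[:,:2]; d=P[1]-P[0]; d/=np.linalg.norm(d); n=[-d[1],d[0]]
    w=np.linalg.norm(P[1]-P[0]);A.append(np.array(n)); b.append(np.dot(n,P[0]))
    if z==.01: print(k,'phi',np.arctan2(d[1],d[0]),'yaw',np.arctan2(d[1],d[0])+np.radians(k), 'outer',P[0])
  x=np.linalg.lstsq(np.array(A),np.array(b),rcond=None)[0]; print(z,'pivot',x)
  x=np.linalg.lstsq(np.array(A[:2]),np.array(b[:2]),rcond=None)[0]; print(z,'pivot45',x)
P=toplane('',[(70,15),(459,113)],.045,i)[:,:2]; d=P[0]-P[1]; print('edge yaw',np.arctan2(-d[0],d[1]),P)
P=toplane('',[(278,208)],.115,i); print('post top',P)
E
```

```text
0.0 pivot [ 0.62488401 -0.0559491 ]
0.0 pivot45 [ 0.6262458 -0.0529475]
45 phi -1.048262813580613 yaw -0.2628646501831646 outer [0.54798638 0.07891199]
-45 phi 0.5544183272159197 yaw -0.23097983618152862 outer [ 0.49719103 -0.13120766]
60 phi -1.358006281966123 yaw -0.3108087307695253 outer [0.58529168 0.09602264]
30 phi -0.8298204117914247 yaw -0.3062216361931259 outer [0.51767786 0.05511918]
15 phi -0.5231551490933767 yaw -0.2613557612942273 outer [0.49331053 0.02269094]
0 phi -0.22701829988866878 yaw -0.22701829988866878 outer [ 0.47869449 -0.01630542]
-15 phi 0.19236421424259936 yaw -0.06943517355655004 outer [ 0.48172568 -0.09245632]
0.01 pivot [ 0.62251041 -0.05571198]
0.01 pivot45 [ 0.62383675 -0.05278851]
0.02 pivot [ 0.62013681 -0.05547486]
0.02 pivot45 [ 0.6214277  -0.05262952]
edge yaw -0.23360611129722764 [[ 0.61809113  0.13094296]
 [ 0.53662288 -0.21143197]]
post top [[ 0.46541787 -0.04661811  0.115     ]]
```

Request:
move_arm:
  increments:
    - {"jaw":1,"dx":-0.002,"dy":0.0006,"dz":0.019,"twist":0.04}
    - {"jaw":1,"dx":0,"dy":0,"dz":0.019,"twist":0}
    - {"jaw":1,"dx":0,"dy":0,"dz":0.019,"twist":0}
    - {"jaw":1,"dx":0,"dy":0,"dz":0.019,"twist":0}
    - {"jaw":1,"dx":0,"dy":0,"dz":0.019,"twist":0}
    - {"jaw":1,"dx":0,"dy":0,"dz":0.019,"twist":0}
    - {"jaw":1,"dx":0,"dy":0,"dz":0.019,"twist":0}
    - {"jaw":1,"dx":0,"dy":0,"dz":0.019,"twist":0}
    - {"jaw":1,"dx":0,"dy":0,"dz":0,"twist":0}

```text
t: 6.13
eef_pos: [0.4631, -0.0489, 0.1372]
ee_rot: [3.14, 0.005, -0.047]
force: [-1.7, -0.8, -0.1]
width: 0.088
gripper_force: 0.0
```

Request:
move_arm:
  increments:
    - {"jaw":-1,"dx":0,"dy":0,"dz":0,"twist":0}
    - {"jaw":-1,"dx":0,"dy":0,"dz":0,"twist":0}
    - {"jaw":-1,"dx":0,"dy":0,"dz":0,"twist":0}
    - {"jaw":-1,"dx":0,"dy":0,"dz":0,"twist":0}
    - {"jaw":-1,"dx":0,"dy":0,"dz":0,"twist":0}
    - {"jaw":-1,"dx":0,"dy":0,"dz":0,"twist":0}
    - {"jaw":-1,"dx":0,"dy":0,"dz":0,"twist":0}
    - {"jaw":-1,"dx":0,"dy":0,"dz":0,"twist":0}
    - {"jaw":-1,"dx":0,"dy":0,"dz":0,"twist":0}
    - {"jaw":-1,"dx":0,"dy":0,"dz":0,"twist":0}
    - {"jaw":-1,"dx":0,"dy":0,"dz":0,"twist":0}
    - {"jaw":-1,"dx":0,"dy":0,"dz":0,"twist":0}
  force: 12

```text
t: 7.13
eef_pos: [0.4651, -0.0478, 0.1402]
ee_rot: [-3.142, 0.0, -0.045]
force: [-0.7, 0.8, 0.8]
width: 0.022
gripper_force: 12.0
```

Request:
move_arm:
  increments:
    - {"jaw":-1,"dx":0.00055,"dy":-0.0134,"dz":0,"twist":0.0817}
    - {"jaw":-1,"dx":0.00055,"dy":-0.0134,"dz":0,"twist":0.0817}
    - {"jaw":-1,"dx":0.00055,"dy":-0.0134,"dz":0,"twist":0.0817}
    - {"jaw":-1,"dx":0.00055,"dy":-0.0134,"dz":0,"twist":0.0817}
    - {"jaw":-1,"dx":0.00055,"dy":-0.0134,"dz":0,"twist":0.0817}
    - {"jaw":-1,"dx":0.00055,"dy":-0.0134,"dz":0,"twist":0.0817}
    - {"jaw":-1,"dx":0,"dy":0,"dz":0,"twist":0}

```text
t: 7.72
eef_pos: [0.4867, 0.03, 0.1399]
ee_rot: [3.14, 0.003, -0.54]
force: [-10.5, 7.3, 11.3]
width: 0.0218
gripper_force: 12.0
```

Request:
move_arm:
  increments:
    - {"jaw":-1,"dx":0.00055,"dy":-0.0134,"dz":0,"twist":0.0817}
    - {"jaw":-1,"dx":0.00055,"dy":-0.0134,"dz":0,"twist":0.0817}
    - {"jaw":-1,"dx":0.00055,"dy":-0.0134,"dz":0,"twist":0.0817}
    - {"jaw":-1,"dx":0.00055,"dy":-0.0134,"dz":0,"twist":0.0817}
    - {"jaw":-1,"dx":0.00055,"dy":-0.0134,"dz":0,"twist":0.0817}
    - {"jaw":-1,"dx":0.00055,"dy":-0.0134,"dz":0,"twist":0.0817}
    - {"jaw":-1,"dx":0,"dy":0,"dz":0,"twist":0}
    - {"jaw":-1,"dx":0,"dy":0,"dz":0,"twist":0}

```text
t: 8.38
eef_pos: [0.5438, 0.0878, 0.1397]
ee_rot: [-3.14, 0.003, -1.025]
force: [-8.3, 15.6, 1.0]
width: 0.0216
gripper_force: 12.0
```

```bash
python3 - <<'E'
from h import *
s=arm.get_state(); print(s['t'],s['eef_pos'],s['ee_rot'],s['force'],s['width'])
f=arm.grab_frame('wrist');cv2.imwrite('pics/w2.png',f); i=arm.camera_info('wrist')
np.savez('w2.npz',K=i['K'],extrinsics=i['extrinsics'])
arm.grab_frame('top')
for c in ['wrist','top']:
  for n in ['jig','handle_mid','batten','knob_top']:
    for d in arm.pinpoint(c,n)[:2]: print(c,n,round(d['score'],2),np.round(d['position'],4))
E
```

```text
8.3833 [0.54381677 0.0878133  0.13971461] [-3.14047615e+00  2.75143392e-03 -1.02543225e+00] [-8.29605969 15.55045963  0.95374279] 0.021620311276058717
top jig 0.83 [ 0.6294 -0.0539  0.001 ]
top handle_mid 0.68 [0.5403 0.0898 0.0936]
top batten 0.92 [ 0.6312 -0.0453  0.046 ]
top batten 0.21 [ 0.6286 -0.0474  0.0504]
top knob_top 0.49 [ 0.6057 -0.1532  0.2095]
```

View pics/w2.png

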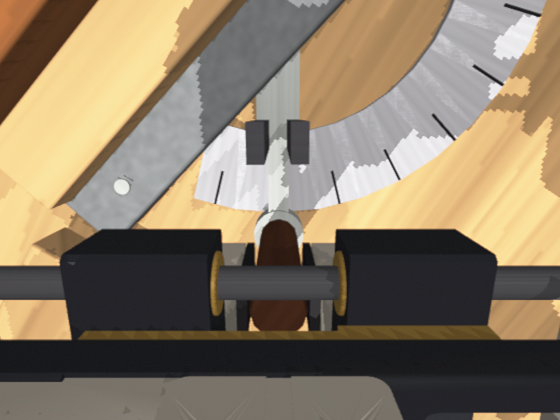

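The arm lies midway between the 60° tick (217,205)–(222,172) and the 30° tick (340,204)–(333,171). The guide's cheeks are centred at x≈278, so it sits on the 45° mark. I'll relieve the radial strain, let go, rise and check.

Request:
move_arm:
  increments:
    - {"jaw":-1,"dx":-0.003,"dy":0,"dz":0,"twist":0}
    - {"jaw":-1,"dx":0,"dy":0,"dz":0,"twist":0}
    - {"jaw":0,"dx":0,"dy":0,"dz":0,"twist":0}
    - {"jaw":0,"dx":0,"dy":0,"dz":0,"twist":0}
    - {"jaw":0,"dx":0,"dy":0,"dz":0,"twist":0}
    - {"jaw":0,"dx":0,"dy":0,"dz":0,"twist":0}

```text
t: 9.38
eef_pos: [0.5424, 0.0876, 0.1402]
ee_rot: [-3.142, 0.0, -1.025]
force: [-1.2, 1.0, 0.1]
width: 0.0416
gripper_force: 0.0
```

Request:
move_arm:
  increments:
    - {"jaw":0,"dx":0,"dy":0,"dz":-0.02,"twist":0}
    - {"jaw":0,"dx":0,"dy":0,"dz":-0.02,"twist":0}
    - {"jaw":0,"dx":0,"dy":0,"dz":-0.02,"twist":0}
    - {"jaw":0,"dx":0,"dy":0,"dz":-0.02,"twist":0}
    - {"jaw":0,"dx":0,"dy":0,"dz":-0.02,"twist":0}
    - {"jaw":0,"dx":0,"dy":0,"dz":-0.02,"twist":0}
    - {"jaw":0,"dx":0,"dy":0,"dz":-0.02,"twist":0}
    - {"jaw":0,"dx":0,"dy":0,"dz":-0.02,"twist":0}
    - {"jaw":0,"dx":0,"dy":0,"dz":0,"twist":0}

```text
t: 10.13
eef_pos: [0.5439, 0.0879, 0.3046]
ee_rot: [-3.135, -0.002, -1.025]
force: [0.6, -0.2, -0.0]
width: 0.044
gripper_force: 0.0
```

```bash
python3 - <<'E'
from h import *
s=arm.get_state(); print(s['t'],s['eef_pos'],s['ee_rot'],s['force'],s['width'])
f=arm.grab_frame('wrist'); i=arm.camera_info('wrist')
np.savez('w3.npz',K=i['K'],extrinsics=i['extrinsics'],f=f)
cv2.imwrite('pics/w3.png',cv2.resize(f[40:240,150:420],None,fx=2.9,fy=2.9,interpolation=cv2.INTER_CUBIC))
for n in ['jig','handle_mid','batten','knob_top','press']:
    for d in arm.pinpoint('wrist',n)[:2]: print(n,round(d['score'],2),np.round(d['position'],4))
E
```

```text
10.1333 [0.54391634 0.08793244 0.30464369] [-3.13524026e+00 -1.58632713e-03 -1.02475602e+00] [ 0.64470806 -0.17902023 -0.01103737] 0.043995382490238266
jig 0.67 [ 0.6281 -0.0537  0.0028]
handle_mid 0.65 [0.5401 0.089  0.0853]
batten 0.93 [ 0.6355 -0.0445  0.0434]
```

View pics/w3.png

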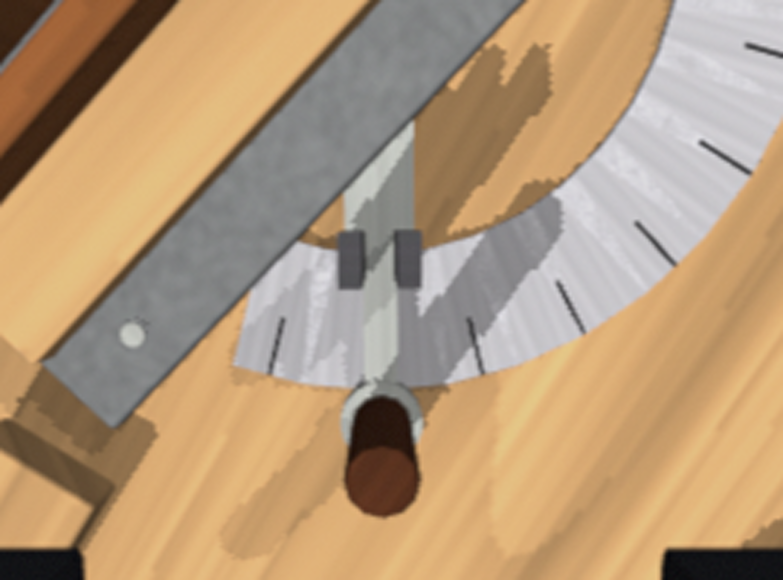

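The arm now covers the 45° mark. The 60° tick, crop (271,375)–(284,318), and the 30° tick, (483,374)–(470,318), bracket it evenly. Next I put a number on the remaining error.

```bash
python3 - <<'E'
from h import *
i=np.load('w3.npz')
c=lambda *p:[(150+(u+.5)/2.9-.5,40+(v+.5)/2.9-.5) for u,v in p]
T={60:c((271,375),(284,318)),30:c((483,374),(470,318)),15:c((584,333),(558,282)),0:c((675,265),(637,222)),-15:c((750,173),(700,142)),-30:c((783,56),(746,45))}
for z in (.008,.02):
  A=[];b=[]
  for k,l in T.items():
    P=toplane('',l,z,i)[:,:2]; d=P[1]-P[0]; d/=np.linalg.norm(d); n=np.array([-d[1],d[0]]);A.append(n);b.append(n@P[0])
  p=np.linalg.lstsq(np.array(A),np.array(b),rcond=None)[0]
  y=[]
  for k,l in T.items():
    P=toplane('',l,z,i)[:,:2].mean(0); d=p-P; y.append(np.arctan2(d[1],d[0])+np.radians(k))
  print(z,'pivot',p,'yaws',np.round(y,3),np.mean(y))
  for nm,pt,h in [('posttop',(382,481),.115),('base',(382,412),.024),('arm',(381.5,340),z+.006),('guide',(379.5,232),.095)]:
    d=p-toplane('',c(pt),h,i)[0,:2]; print(nm,np.linalg.norm(d),'a',np.degrees(np.arctan2(d[1],d[0])-np.mean(y)))
E
```

```text
0.008 pivot [ 0.6266775  -0.04948609] yaws [-0.236 -0.24  -0.242 -0.242 -0.243 -0.244] -0.24129256020595424
posttop 0.16316866134983385 a -44.33215513275987
base 0.15997047778998358 a -44.159253329456085
arm 0.13528239666843508 a -44.116325219448576
guide 0.09666118288715989 a -44.43325857467884
0.02 pivot [ 0.62515552 -0.04697765] yaws [-0.236 -0.24  -0.242 -0.242 -0.243 -0.244] -0.24129256020595494
posttop 0.16023476474512682 a -44.32124457134523
base 0.15703668865144704 a -44.14489032257068
arm 0.13106407299389844 a -44.11661161296217
guide 0.09372723752686472 a -44.41777085328279
```

The arm reads about −44.4°, on the mark within roughly half a degree. I go over to the press knob.

Request:
move_arm:
  increments:
    - {"jaw":0,"dx":0,"dy":0,"dz":-0.03,"twist":0}
    - {"jaw":0,"dx":0.0239,"dy":0.0074,"dz":0,"twist":0}
    - {"jaw":0,"dx":0.0239,"dy":0.0074,"dz":0,"twist":0}
    - {"jaw":0,"dx":0.0239,"dy":0.0074,"dz":0,"twist":0}
    - {"jaw":0,"dx":0.0239,"dy":0.0074,"dz":0,"twist":0}
    - {"jaw":0,"dx":0.0239,"dy":0.0074,"dz":0,"twist":0}
    - {"jaw":0,"dx":0.0239,"dy":0.0074,"dz":0,"twist":0}
    - {"jaw":0,"dx":0.0239,"dy":0.0074,"dz":0,"twist":0}
    - {"jaw":0,"dx":0.0239,"dy":0.0074,"dz":0,"twist":0}
    - {"jaw":0,"dx":0.0239,"dy":0.0074,"dz":0,"twist":0}
    - {"jaw":0,"dx":0.0239,"dy":0.0074,"dz":0,"twist":0}
    - {"jaw":0,"dx":0,"dy":0,"dz":0,"twist":0}

```text
t: 11.43
eef_pos: [0.6035, -0.1584, 0.3286]
ee_rot: [3.139, 0.001, -1.028]
force: [0.8, 0.6, 0.5]
width: 0.0438
gripper_force: 0.0
```

Request:
move_arm:
  increments:
    - {"jaw":0,"dx":0,"dy":0,"dz":0,"twist":0}
    - {"jaw":0,"dx":0,"dy":0,"dz":0,"twist":0}
    - {"jaw":0,"dx":0,"dy":0,"dz":0,"twist":0}

```text
t: 11.68
eef_pos: [0.603, -0.1544, 0.3298]
ee_rot: [3.141, 0.0, -1.025]
force: [0.2, 0.2, 0.5]
width: 0.0439
gripper_force: 0.0
```

```bash
python3 - <<'E'
from h import *
s=arm.get_state(); print(s['t'],s['eef_pos'],s['ee_rot'],s['force'],s['width'])
f=arm.grab_frame('wrist'); cv2.imwrite('pics/w4.png',f)
for n in ['knob_top','press']:
    for d in arm.pinpoint('wrist',n)[:2]: print(n,round(d['score'],2),np.round(d['position'],4))
d=arm.silhouettes('wrist','knob_top')
if d:
  v,u=np.nonzero(d[0]['pixels']); print('sil',d[0]['score'],len(u),u.mean(),v.mean(),u.min(),u.max(),v.min(),v.max())
E
```

```text
11.6833 [ 0.6030117  -0.15438348  0.32979525] [ 3.14108336e+00  4.25357961e-04 -1.02463931e+00] [0.16594873 0.22655188 0.5074191 ] 0.04388437144554637
knob_top 0.64 [ 0.6048 -0.1534  0.207 ]
press 0.6 [ 0.6033 -0.1533 -0.0007]
sil 0.76 3705 277.57894736842104 220.99001349527666 243 311 187 255
```

View pics/w4.png

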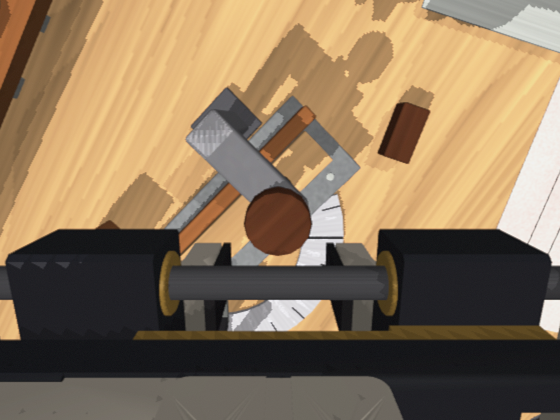

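The knob's round top is at (278,222), dead under the gripper, and the networks agree within 2 mm. I shut the fingers and descend.

Request:
move_arm:
  increments:
    - {"jaw":-1,"dx":0,"dy":0,"dz":0,"twist":0}
    - {"jaw":-1,"dx":0,"dy":0,"dz":0,"twist":0}
    - {"jaw":-1,"dx":0,"dy":0,"dz":0,"twist":0}
    - {"jaw":-1,"dx":0,"dy":0,"dz":0,"twist":0}
    - {"jaw":-1,"dx":0,"dy":0,"dz":0,"twist":0}
    - {"jaw":-1,"dx":0,"dy":0,"dz":0,"twist":0}
    - {"jaw":-1,"dx":0,"dy":0,"dz":0.01,"twist":0}
    - {"jaw":-1,"dx":0,"dy":0,"dz":0.01,"twist":0}
    - {"jaw":-1,"dx":0,"dy":0,"dz":0.01,"twist":0}
    - {"jaw":-1,"dx":0,"dy":0,"dz":0.01,"twist":0}
    - {"jaw":-1,"dx":0,"dy":0,"dz":0.01,"twist":0}
    - {"jaw":-1,"dx":0,"dy":0,"dz":0,"twist":0}

```text
t: 12.88
eef_pos: [0.6021, -0.1548, 0.2769]
ee_rot: [3.138, 0.003, -1.026]
force: [-0.3, 0.3, -0.3]
width: 0.0002
gripper_force: 0.0
```

Request:
move_arm:
  increments:
    - {"jaw":-1,"dx":0,"dy":0,"dz":0.003,"twist":0}
    - {"jaw":-1,"dx":0,"dy":0,"dz":0.003,"twist":0}
    - {"jaw":-1,"dx":0,"dy":0,"dz":0.003,"twist":0}
    - {"jaw":-1,"dx":0,"dy":0,"dz":0.003,"twist":0}
    - {"jaw":-1,"dx":0,"dy":0,"dz":0.003,"twist":0}
    - {"jaw":-1,"dx":0,"dy":0,"dz":0.003,"twist":0}
    - {"jaw":-1,"dx":0,"dy":0,"dz":0.003,"twist":0}
    - {"jaw":-1,"dx":0,"dy":0,"dz":0,"twist":0}
    - {"jaw":-1,"dx":0,"dy":0,"dz":0,"twist":0}
    - {"jaw":-1,"dx":0,"dy":0,"dz":0,"twist":0}

```text
t: 13.72
eef_pos: [0.6034, -0.155, 0.2595]
ee_rot: [-3.141, -0.0, -1.025]
force: [0.7, -0.2, 3.5]
width: 0.0003
gripper_force: 1.6
```

Request:
move_arm:
  increments:
    - {"jaw":-1,"dx":0,"dy":0,"dz":0.002,"twist":0}
    - {"jaw":-1,"dx":0,"dy":0,"dz":0.002,"twist":0}
    - {"jaw":-1,"dx":0,"dy":0,"dz":0.002,"twist":0}
    - {"jaw":-1,"dx":0,"dy":0,"dz":0.002,"twist":0}
    - {"jaw":-1,"dx":0,"dy":0,"dz":0.002,"twist":0}
    - {"jaw":-1,"dx":0,"dy":0,"dz":0.002,"twist":0}
    - {"jaw":-1,"dx":0,"dy":0,"dz":0,"twist":0}
    - {"jaw":-1,"dx":0,"dy":0,"dz":0,"twist":0}
    - {"jaw":-1,"dx":0,"dy":0,"dz":0,"twist":0}
    - {"jaw":-1,"dx":0,"dy":0,"dz":0,"twist":0}
    - {"jaw":-1,"dx":0,"dy":0,"dz":0,"twist":0}
    - {"jaw":-1,"dx":0,"dy":0,"dz":0,"twist":0}

```text
t: 14.72
eef_pos: [0.6035, -0.155, 0.248]
ee_rot: [-3.141, -0.001, -1.025]
force: [-0.8, 1.1, 9.5]
width: 0.0002
gripper_force: 4.5
```

```bash
python3 - <<'E'
from h import *
R=[]
for k in range(6):
    f=arm.grab_frame(['top','scene','wrist'][k%3]); s=arm.get_state(); R.append([s['eef_pos'][2],*s['force']])
print(s['t'],np.mean(R,0),np.std(R,0),s['eef_pos'])
for c in ['top','scene','wrist']:
  for n in ['knob_top','handle_mid','batten']:
    for d in arm.pinpoint(c,n)[:2]: print(c,n,round(d['score'],2),np.round(d['position'],4))
E
```

```text
15.0167 [ 0.24801067 -0.65190396  0.91227748  8.56258438] [6.13472892e-06 7.12292318e-01 5.58852831e-01 3.44300436e-01] [ 0.60345403 -0.15503278  0.24802053]
top knob_top 0.59 [0.3197 0.1956 0.207 ]
top batten 0.78 [ 0.6279 -0.0461  0.0434]
scene knob_top 0.73 [0.3191 0.1961 0.2045]
scene knob_top 0.51 [ 0.6051 -0.1561  0.1809]
scene handle_mid 0.49 [0.5389 0.0892 0.0873]
scene batten 0.88 [ 0.6297 -0.0418  0.0423]
wrist knob_top 0.57 [ 0.6058 -0.1542  0.1845]
```

Request:
move_arm:
  increments:
    - {"jaw":-1,"dx":0,"dy":0,"dz":0.002,"twist":0}
    - {"jaw":-1,"dx":0,"dy":0,"dz":0.0017,"twist":0}
    - {"jaw":-1,"dx":0,"dy":0,"dz":0,"twist":0}
    - {"jaw":-1,"dx":0,"dy":0,"dz":0,"twist":0}
    - {"jaw":-1,"dx":0,"dy":0,"dz":0,"twist":0}
    - {"jaw":-1,"dx":0,"dy":0,"dz":0,"twist":0}
    - {"jaw":-1,"dx":0,"dy":0,"dz":0,"twist":0}
    - {"jaw":-1,"dx":0,"dy":0,"dz":0,"twist":0}

```text
t: 16.13
eef_pos: [0.6034, -0.155, 0.2446]
ee_rot: [-3.141, -0.001, -1.025]
force: [-1.5, 1.2, 11.0]
width: 0.0001
gripper_force: 5.3
```

```bash
python3 - <<'E'
from h import *
R=[]
for k in range(10):
    f=arm.grab_frame('scene'); s=arm.get_state(); R.append([s['eef_pos'][2],*s['force']])
print(s['t'],np.mean(R,0),np.std(R,0))
cv2.imwrite('pics/s5.png',cv2.resize(f[180:320,190:400],None,fx=3.8,fy=3.8,interpolation=cv2.INTER_CUBIC))
E
```

```text
16.6333 [ 0.24460089 -1.71575212  1.50896429 10.40623005] [1.46070296e-05 2.76738398e-01 3.92085275e-01 4.30346262e-01]
```

View pics/s5.png

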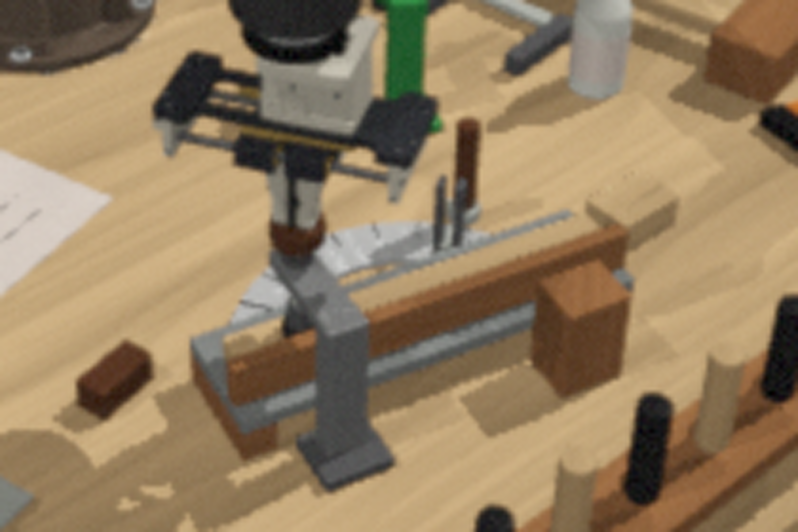

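The fingers hold the knob down at crop (297,235), with the foot on the batten at (297,322). The index arm with its handle at (467,165) is on the far 45° mark. The knob is about 26.4 mm down at roughly 10.5 N, which is what was asked, so I hand the job in.

```bash
python3 -c "
from station import arm
print(arm.job_done())"
```

```text
the job is handed in; nothing more can be done
None
```

I handed the job in with the index arm on the 45° mark away from the hold-down (about 44.4° measured), and the gripper still holding the knob about 26 mm down at roughly 10.5 N, which puts the foot's spring about half squeezed; the verdict was not shown.

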